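# Unlock and open the exhibit case

## Robot

A 6-joint arm with a two-finger parallel gripper is mounted at the origin on the work surface. World frame = base frame: x ahead of the robot, y to its left, z up, the work surface at z = 0. Lengths are in mm, angles in rad, forces in N, time in s.
With the tool pointing down it reaches from about 300 to 775 mm from the base axis. Payload 14.6 kg.
Tool frame: the origin (TCP) lies at the very end of the fingers, on their centre line; the grasp point (between the pads) lies 19 mm behind it; z points along the fingers, y is the line along which they close (so a half turn about z gives the same grasp; the last joint's range is limited). The gripper opens to 94 mm and grips with 3 to 60 N. Pads are 16 mm wide; open, the fingers measure 119 mm over their backs; the gripper's body (75 mm by 177 mm) begins 78 mm behind the grasp point.
Start: joints at [-1.398, 0.3, 1.521, -0, 1.321, -0.067], TCP at [130.623, -534.254, 205.446] pointing down, gripper open.
Joint ranges: [-3.03, 3.03], [-0.79, 2.21], [0.23, 2.52], [-1.04, 4.18], [0, 3.07], [-2.55, 2.55]. Speed limits (rad/s): [2.22, 2.22, 2.57, 3.14, 3.14, 3.14].

## Interface

Orientations are given as [roll, pitch, yaw] about the fixed x, y, z axes, in that order (R = Rz(yaw) Ry(pitch) Rx(roll)).
In Python, from cell import manip, optics gives the robot as it stands.
- The arm moves only by the shell command python3 -m crank 'ROWS' [FORCE]. ROWS is JSON, a list of rows, each a list of 7 numbers: the opening in per cent of the stroke, from 0 (shut) to 100 (fully open), then the shift along the tool's x, y, z in mm, then the turn, a rotation vector about the tool's x, y, z in rad. A call has 1 to 10 rows; each row is the pose to reach, as a shift and turn from the pose commanded when the call began, along the tool's axes at that moment; what a row does not reach only later rows make up. A row lasts 1/10 s, in which the tool goes at most 50 mm and 8.59 degrees, less where a joint would pass 70% of its speed; a pose out of reach is approached as far as the arm can. A call with a gripper value outside its range is refused whole. The fingers move at their own pace and stop on an object; FORCE is the grip in N (left out, the last holds). Time passes only in rows, so rows that repeat a pose let the fingers close. It gives the time, the measured TCP pose, the force, the opening and the grip force at its end, in the units of the state.
- manip.read_state(): the state, without advancing time (a new reading comes with each control period).
- optics.camera(name): name is "scene" or "top"; returns (picture, depth): 384x512x3 uint8, red, green, blue; 384x512 float32, mm along the optical axis (not along the pixel's ray), 0 where there is no reading.
- optics.calibration(name): a dict with "camera_matrix" (3x3 intrinsics, pixels), "R" (3x3) and "t" (3): a world point X has camera coordinates R X + t. Camera axes: x right, y down, z forward; pixel columns grow to the right and rows downward; lengths in mm; the calibration is good to about 2 mm. A picture is of the moment at which its call begins. calibration takes no time and is no camera call.
- manip.sign_off(): hands the job in; it is judged then, once.
The state is a dict: "clock": time; "joints": joint angles; "qd": joint speeds; "effort": joint torques, N m; "eef_pos": TCP position; "eef_rot": TCP orientation; "wrist_force": force on the tool from outside, world axes, zero at the start; "moment": the same for the moment, N m; "finger_gap": finger opening in mm; "finger_force": force on a finger pad.
Only numpy, scipy, OpenCV 4.12 (cv2) and the standard library are available. Lean on these libraries where they do the work, as an engineer would, in place of code of your own. Each camera call takes 0.05 s, during which the arm holds its last target. There are 200 camera calls.

## Task

Open the black exhibit case for inspection: first turn both yellow cam latches a full quarter-turn to unlocked, so that each arm lies along its side deck clear of the lid, then swing the grey lid up by its handle until it stands upright or leans back, and leave it open. Move the lid smoothly without flinging it, and leave the loose bottles and boxes around the case where they are.

Things in the scene. Friction and masses are not known exactly. Their poses are not given: they have to be found in the camera images.
- case: Black rigid case, heavy and fixed to the table, 170 mm (its x) by 260 mm (its y) by 98 mm high. Origin: centre of its underside. +x points from the handle side to the hinge side, +y to its left, z up. Along each side (at y = +-111 mm) runs a 38 mm wide black deck, top at 98 mm, carrying a yellow cam latch; the grey lid lies flush between the decks.
- lid (a joint): Angle of the lid: 0 shut, grows as the handle side swings up, 1.57 upright, stop at 1.9 (leaning back). Grey plate 160 (x) by 180 (y) by 8 mm, 0.4 kg, top 98.5 mm above the table. The hinge is stiff (about 0.6 N m, with gravity some 5 to 6 N at the handle) and holds the lid wherever it is left. While either cam arm overlaps the lid it cannot be raised.
- lid_hinge (a point): Middle of the lid's hinge line, 80 mm on the +x side of the case's origin, 94.5 mm high. The hinge line runs along the case's y. The point turns with the lid.
- lid_handle (a point): Middle of the lid's steel handle bar: a round bar 10 mm thick, 90 mm long along the case's y, 210 mm from the hinge line in the plane of the lid (94.5 mm high when shut). A D-shaped handle sticks out level from the lid's front edge: between the bar and the case front is an open gap of 40 mm, nothing below it down to the table, so a finger can go down through it. The frame turns with the lid.
- cam_left (a joint): Angle of the left cam latch: 0 locked (its arm points inward across the lid, along the case's y), 1.57 unlocked (arm points along the deck towards the hinge side, the case's +x, clear of the lid, over a green dot); stop at 1.6. Turns anticlockwise seen from above to unlock, about a vertical axis; starts anywhere from 0 to 0.4; needs about 0.12 N m (2 to 3 N at 45 mm from the pivot) and stays where left. The arm clears the lid from about 1.35 on.
- cam_left_pivot (a point): On the turning axis of the left cam, at case x = -30 mm, y = +112 mm, 109 mm high (mid height of the arm). Steel hub 28 mm across, 22 mm high.
- cam_left_tip (a point): Free end of the yellow arm, 62 mm from the pivot: bar 12 mm wide, 16 mm high (from 101 to 117 mm above the table, 2.5 mm over the lid's top); turns with the cam.
- cam_right (a joint): Angle of the right cam latch: 0 locked (its arm points inward across the lid, along the case's y), 1.57 unlocked (arm points along the deck towards the hinge side, the case's +x, clear of the lid, over a green dot); stop at 1.6. Turns clockwise seen from above to unlock, about a vertical axis; starts anywhere from 0 to 0.4; needs about 0.12 N m (2 to 3 N at 45 mm from the pivot) and stays where left. The arm clears the lid from about 1.35 on.
- cam_right_pivot (a point): On the turning axis of the right cam, at case x = -30 mm, y = -112 mm, 109 mm high (mid height of the arm). Steel hub 28 mm across, 22 mm high.
- cam_right_tip (a point): Free end of the yellow arm, 62 mm from the pivot: bar 12 mm wide, 16 mm high (from 101 to 117 mm above the table, 2.5 mm over the lid's top); turns with the cam.
- bottle_a: Small amber bottle with black cap, 38 mm across, 110 mm high, standing loose behind the hinge side of the case; origin at the centre of its underside. Leave alone.
- bottle_b: Small amber bottle with black cap, 38 mm across, 110 mm high, standing loose behind the hinge side of the case; origin at the centre of its underside. Leave alone.
- bottle_c: Small amber bottle with black cap, 38 mm across, 110 mm high, standing loose behind the hinge side of the case; origin at the centre of its underside. Leave alone.
- carton_a: Maroon carton 150 x 40 x 35 mm lying loose beside the case (left); origin at the centre of its underside. Leave alone.
- carton_b: Maroon carton 150 x 40 x 35 mm lying loose beside the case (right); origin at the centre of its underside. Leave alone.
- pod_a: Pink pod box 90 x 50 x 28 mm lying loose by a front corner of the case; origin at the centre of its underside. Leave alone.
- pod_b: Tan pod box 90 x 50 x 28 mm lying loose by a front corner of the case; origin at the centre of its underside. Leave alone.

How it is judged:
By the outcome, as a careful person would: the job done as asked, in the order asked, and still so for the second after the job is handed in, with the robot touching nothing.
It also fails if it takes over 61 s, if anything falls off the work surface, if the arm or the gripper's body presses on something with over 40 N, if the wrist force passes 120 N, or if a joint passes its speed limit or range.

## Working session

There is one attempt and no reset: what is moved stays moved. The work goes in short steps, Python scripts to look and compute and a shell command to move; the robot and the scene stay as the last step left them, time stands still between calls to the robot, and variables do not carry over. Pictures are saved under pics/ and viewed, at most 10 in all, crops included, and the job is handed in when it is done.

```bash
mkdir -p pics; ls; python3 - <<'E'
from cell import manip, optics
import cv2, numpy as np
for n in ("top","scene"):
    p,d=optics.camera(n); np.savez(f"pics/{n}0.npz",p=p,d=d)
    cv2.imwrite(f"pics/{n}0.png",p[:,:,::-1])
    c=optics.calibration(n); print(n,np.round(c["camera_matrix"],1).tolist(),np.round(c["R"],3).tolist(),np.round(c["t"],1).tolist())
s=manip.read_state();print({k:s[k] for k in("clock","eef_pos","eef_rot","wrist_force","finger_gap")})
E
```

```text
pics
top [[478.6, 0.0, 256.9], [0.0, 478.6, 196.8], [0.0, 0.0, 1.0]] [[0.015, -1.0, -0.011], [-0.988, -0.013, -0.153], [0.152, 0.013, -0.988]] [41.5, 594.2, 1017.7]
scene [[351.3, 0.0, 256.8], [0.0, 351.3, 187.9], [0.0, 0.0, 1.0]] [[-0.656, 0.755, 0.012], [0.622, 0.549, -0.558], [-0.428, -0.358, -0.83]] [336.9, -333.3, 1186.1]
{'clock': 0.1, 'eef_pos': array([ 130.5859697 , -534.03032114,  204.95383463]), 'eef_rot': array([-3.14058916e+00, -7.84430533e-05,  2.39779744e-01]), 'wrist_force': array([-0.0137271 ,  0.47934755,  0.00348295]), 'finger_gap': 93.91501059622703}
```

View pics/top0.png

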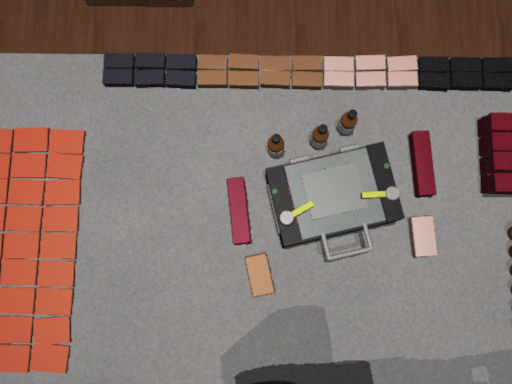

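View pics/scene0.png

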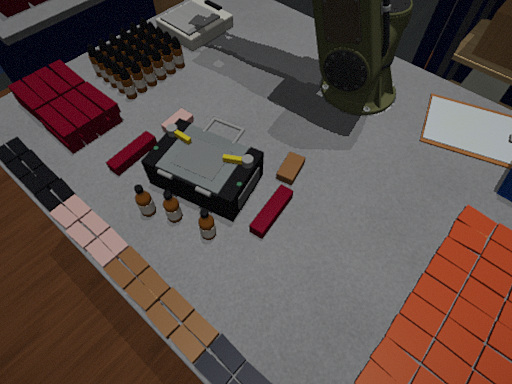

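The top view shows the handle bar near (348,257), hubs at (287,217) left and (392,193) right, arm tips at about (313,205) and (362,195), and green dots at (275,191) and (387,166). The hinge side faces away from the robot, with bottles at (276,144), (321,135) and (349,120).

```bash
cat > h.py <<'E'
import numpy as np, cv2
from cell import manip, optics
def ray(n,px,z):
    c=optics.calibration(n);K,R,t=[np.array(c[k]) for k in("camera_matrix","R","t")]
    px=np.atleast_2d(px).astype(float); d=np.c_[px,np.ones(len(px))]@np.linalg.inv(K).T@R
    o=-R.T@t; return o+d*((z-o[2])/d[:,2])[:,None]
def comps(p,lo,hi,amin=8):
    m=cv2.inRange(cv2.cvtColor(p,cv2.COLOR_RGB2HSV),lo,hi)
    n,l,s,c=cv2.connectedComponentsWithStats(m)
    return [(c[i],s[i,4],np.argwhere(l==i)[:,::-1]) for i in range(1,n) if s[i,4]>=amin]
E
python3 - <<'E'
from h import *
f=np.load("pics/top0.npz");p,d=f["p"],f["d"]
for c,a,pts in comps(p,(25,150,120),(35,255,255)):
    w=ray("top",pts,117);cw=w.mean(0);u,s,v=np.linalg.svd(w-cw);print("yellow",c.round(1),a,cw.round(1),"ext",np.ptp((w-cw)@v[0]).round(1),"dir",v[0].round(3),"dpt",d[int(c[1]),int(c[0])])
for c,a,pts in comps(p,(40,60,50),(95,255,255),4): print("green",c,a,ray("top",c,98)[0].round(1))
P=ray("top",[(287,217.5),(392,193)],120);print("hubs",P.round(1))
H=ray("top",[(325.5,260),(371,254.5)],99);print("bar ends",H.round(1))
L=ray("top",[(288,183),(366,148.5)],98);print(L.round(1))
print("bottles",ray("top",[(277,137),(323,128),(352,113)],110).round(1))
# hub bright refine
for x,y in((287,217),(392,193)):
    print(d[y,x]); 
img=cv2.resize(p[110:275,225:445],None,fx=3.6,fy=3.6,interpolation=cv2.INTER_CUBIC);cv2.imwrite("pics/crop.png",img[:,:,::-1])
E
```

```text
green [386.09677419 165.35483871] 31 [ 656.9 -224.8   98. ]
green [274.35714286 190.89285714] 28 [598.7  12.3  98. ]
hubs [[ 540.1  -13.6  120. ]
 [ 593.8 -229.6  120. ]]
bar ends [[ 455.3  -94.5   99. ]
 [ 467.9 -188.5   99. ]]
[[ 616.1  -16.4   98. ]
 [ 693.2 -182.9   98. ]]
bottles [[ 713.     8.1  110. ]
 [ 733.9  -89.7  110. ]
 [ 767.8 -151.9  110. ]]
980.5692
986.3429
```

View pics/crop.png

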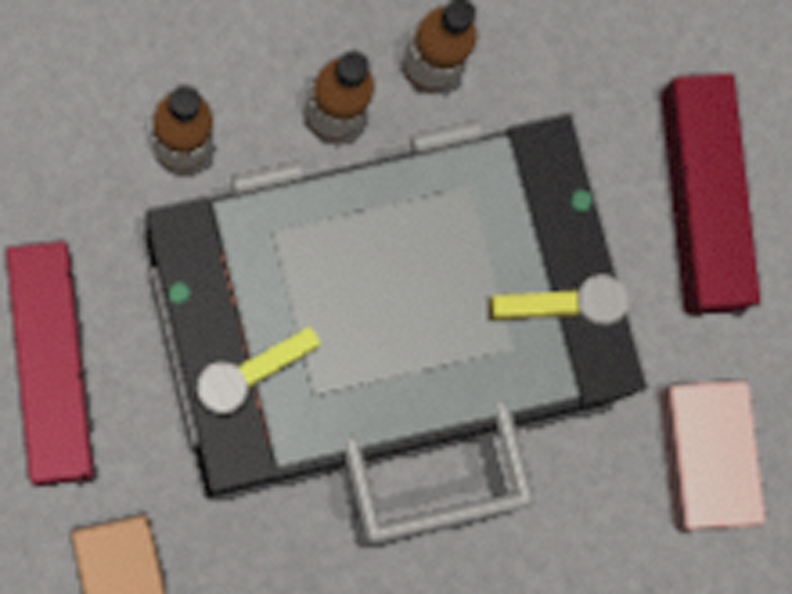

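```bash
cat >> h.py <<'E'
yaw=.244; O=np.array([596.1,-114.4]); X=np.array([np.cos(yaw),np.sin(yaw)]); Y=np.array([-X[1],X[0]])
def cf(w): w=np.asarray(w)[:2]-O; return np.array([w@X,w@Y])
def st():
    s=manip.read_state(); print("t",round(s["clock"],2),"case",cf(s["eef_pos"]).round(1),"z",round(s["eef_pos"][2],1),"rpy",np.round(s["eef_rot"],3),"F",np.round(s["wrist_force"],1),"gap",round(s["finger_gap"],1),"ff",np.round(s["finger_force"],1))
E
python3 - <<'E'
from h import *
tips=ray("top",[(313.3,203.9),(361.4,194.7)],117); hubs=ray("top",[(286.7,217.8),(392.2,193)],120)
for t,h in zip(tips,hubs): print(cf(h),cf(t),cf(t)-cf(h))
print("bar",cf(ray("top",(349.2,253.9),99)[0]))
E
python3 -m crank '[[0,250,-115,0,0,0,0],[0,250,-115,0,0,0,0],[0,250,-115,0,0,0,0],[0,250,-115,0,0,0,0],[0,250,-115,0,0,0,0],[0,250,-115,0,0,0,0],[0,250,-115,0,0,0,0],[0,250,-115,0,0,0,0],[0,250,-115,0,0,0,0],[0,250,-115,0,0,0,0]]' 20
python3 -c "from h import *;st()"
```

```text
[-30.47162498 112.11332919] [-14.69367861  51.63644226] [ 15.77794636 -60.47688693]
[ -30.17578646 -111.66705977] [-18.78538471 -49.79651632] [11.39040175 61.87054345]
bar [-130.85356997    2.53980472]
clock: 1.1
eef_pos: [345.4, -363.8, 205.4]
eef_rot: [-3.141, 0.0, 0.238]
wrist_force: [0.2, 0.1, -0.3]
finger_gap: 17.5
finger_force: 0.0
t 1.1 case [-303.6 -181.5] z 205.4 rpy [-3.141  0.     0.238] F [ 0.2  0.1 -0.3] gap 17.5 ff 0.0
```

```bash
python3 -m crank '[[0,246,-115,0,0,0,0],[0,246,-115,0,0,0,0],[0,246,-115,0,0,0,0],[0,246,-115,0,0,0,0],[0,246,-115,0,0,0,0],[0,246,-115,0,0,0,0],[0,246,-115,0,0,0,0],[0,246,-115,0,0,0,0],[0,246,-115,0,0,0,0],[0,246,-115,0,0,0,0]]'
python3 -c "from h import *;st()"
python3 -m crank '[[0,0,0,40,0,0,0],[0,0,0,75,0,0,0],[0,0,0,90,0,0,0],[0,0,0,99,0,0,0],[0,0,0,99,0,0,0],[0,0,0,99,0,0,0]]'
python3 -c "from h import *;st()"
```

```text
clock: 2.1
eef_pos: [557.1, -194.2, 205.7]
eef_rot: [3.141, -0.0, 0.238]
wrist_force: [0.7, -0.8, -0.2]
finger_gap: 0.3
finger_force: 0.0
t 2.1 case [-57.1 -68. ] z 205.7 rpy [ 3.141 -0.     0.238] F [ 0.7 -0.8 -0.2] gap 0.3 ff 0.0
clock: 2.7
eef_pos: [558.4, -193.4, 107.9]
eef_rot: [3.14, -0.002, 0.24]
wrist_force: [0.7, -0.5, 0.2]
finger_gap: 0.8
finger_force: 0.0
t 2.7 case [-55.7 -67.6] z 107.9 rpy [ 3.14e+00 -2.00e-03  2.40e-01] F [ 0.7 -0.5  0.2] gap 0.8 ff 0.0
```

```bash
python3 -m crank '[[0,13,0,0,0,0,0],[0,20,-2,0,0,0,0],[0,24,-3,0,0,0,0],[0,30,-3.5,0,0,0,0],[0,36,-3,0,0,0,0],[0,43,-1.5,0,0,0,0],[0,49,1,0,0,0,0],[0,55,5,0,0,0,0],[0,61.5,9.5,0,0,0,0],[0,66,15,0,0,0,0]]'
python3 -c "from h import *;st()"
python3 -m crank '[[0,3,4,0,0,0,0],[0,4.6,8,0,0,0,0],[0,6.6,12,0,0,0,0],[0,7.5,14.5,0,0,0,0],[0,7.5,15,0,0,0,0],[0,7.5,15,0,0,0,0],[0,7.5,15,0,0,0,0]]'
python3 -c "from h import *;st()"
```

```text
clock: 3.7
eef_pos: [626.2, -192.0, 106.3]
eef_rot: [-3.141, -0.0, 0.24]
wrist_force: [-2.7, 1.4, 0.3]
finger_gap: 0.9
finger_force: 1.3
t 3.7 case [ 10.5 -82.5] z 106.3 rpy [-3.141 -0.     0.24 ] F [-2.7  1.4  0.3] gap 0.9 ff 1.3
clock: 4.4
eef_pos: [635.0, -202.2, 106.0]
eef_rot: [-3.136, 0.004, 0.241]
wrist_force: [-15.3, 16.6, 5.1]
finger_gap: 0.2
finger_force: 10.2
t 4.4 case [ 16.5 -94.6] z 106.0 rpy [-3.136  0.004  0.241] F [-15.3  16.6   5.1] gap 0.2 ff 10.2
```

```bash
python3 -m crank '[[0,0,-10,0,0,0,0],[0,0,-12,-30,0,0,0],[0,-20,-50,-50,0,0,0],[0,-40,-90,-50,0,0,0],[0,-60,-130,-50,0,0,0],[0,-74,-164,-50,0,0,0],[0,-74,-164,-50,0,0,0],[0,-74,-164,-25,0,0,0],[0,-74,-164,0,0,0,0],[0,-74,-164,0,0,0,0]]'
python3 -m crank '[[0,0,0,0,0,0,0],[0,0,0,0,0,0,0]]'
python3 -c "
from h import *
st()
p,d=optics.camera('top');cv2.imwrite('pics/c1.png',cv2.resize(p[110:275,225:445],None,fx=3.6,fy=3.6)[:,:,::-1])"
```

```text
clock: 5.4
eef_pos: [524.7, -63.3, 104.1]
eef_rot: [-3.14, 0.003, 0.24]
wrist_force: [-0.5, 0.3, -0.5]
finger_gap: 0.4
finger_force: 0.0
clock: 5.6
eef_pos: [526.4, -63.4, 107.9]
eef_rot: [3.141, -0.002, 0.24]
wrist_force: [-0.6, 0.2, 0.2]
finger_gap: 0.5
finger_force: 0.0
t 5.6 case [-55.3  66.3] z 107.9 rpy [ 3.141e+00 -2.000e-03  2.400e-01] F [-0.6  0.2  0.2] gap 0.5 ff 0.0
```

View pics/c1.png

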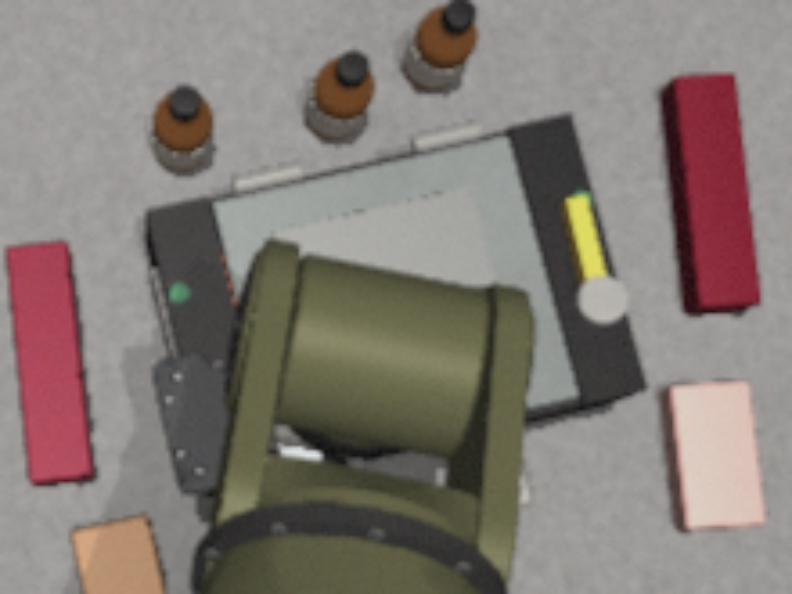

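The right cam's arm now lies along its deck over the green dot (crop hub (602,299), tip (577,197)). The fingers are in place for the left cam.

```bash
python3 -m crank '[[0,13,0,0,0,0,0],[0,20,2,0,0,0,0],[0,24,3,0,0,0,0],[0,30,3.5,0,0,0,0],[0,36,3,0,0,0,0],[0,43,1.5,0,0,0,0],[0,49,-1,0,0,0,0],[0,55,-5,0,0,0,0],[0,61.5,-9.5,0,0,0,0],[0,66,-15,0,0,0,0]]'
python3 -c "from h import *;st()"
python3 -m crank '[[0,3,-4,0,0,0,0],[0,4.6,-8,0,0,0,0],[0,6.6,-12,0,0,0,0],[0,7.5,-14.5,0,0,0,0],[0,7.5,-15,0,0,0,0],[0,7.5,-15,0,0,0,0],[0,7.5,-15,0,0,0,0]]'
python3 -c "from h import *;st()"
```

```text
clock: 6.65
eef_pos: [586.6, -32.3, 106.5]
eef_rot: [3.141, -0.0, 0.24]
wrist_force: [-1.7, -3.5, 0.5]
finger_gap: 0.4
finger_force: 1.3
t 6.65 case [10.6 82. ] z 106.5 rpy [ 3.141 -0.     0.24 ] F [-1.7 -3.5  0.5] gap 0.4 ff 1.3
clock: 7.35
eef_pos: [589.9, -16.7, 106.6]
eef_rot: [3.141, -0.0, 0.24]
wrist_force: [0.1, -5.4, -1.2]
finger_gap: 0.5
finger_force: 2.3
t 7.35 case [17.6 96.4] z 106.6 rpy [ 3.141 -0.     0.24 ] F [ 0.1 -5.4 -1.2] gap 0.5 ff 2.3
```

```bash
python3 -m crank '[[0,0,-2.5,0,0,0,0],[0,0,-2.5,0,0,0,0],[0,0,8,0,0,0,0],[0,0,12,-30,0,0,0],[0,-30,25,-70,0,0,0],[0,-75,50,-100,0,0,0],[0,-110,75,-120,0,0,0],[0,-148,96,-120,0,0,0],[0,-148,96,-120,0,0,0],[0,-148,96,-120,0,0,0]]'
python3 -c "
from h import *
st();print(manip.read_state()['joints'].round(2))
p,d=optics.camera('top');cv2.imwrite('pics/c2.png',cv2.resize(p[110:275,225:445],None,fx=3.6,fy=3.6)[:,:,::-1])"
```

```text
clock: 8.35
eef_pos: [468.7, -145.2, 227.0]
eef_rot: [-3.142, -0.001, 0.238]
wrist_force: [0.7, 1.0, 0.2]
finger_gap: 0.4
finger_force: 0.0
t 8.35 case [-131.     0.9] z 227.0 rpy [-3.142e+00 -1.000e-03  2.380e-01] F [0.7 1.  0.2] gap 0.4 ff 0.0
[-0.38  0.15  1.65  0.    1.34  0.96]
```

View pics/c2.png

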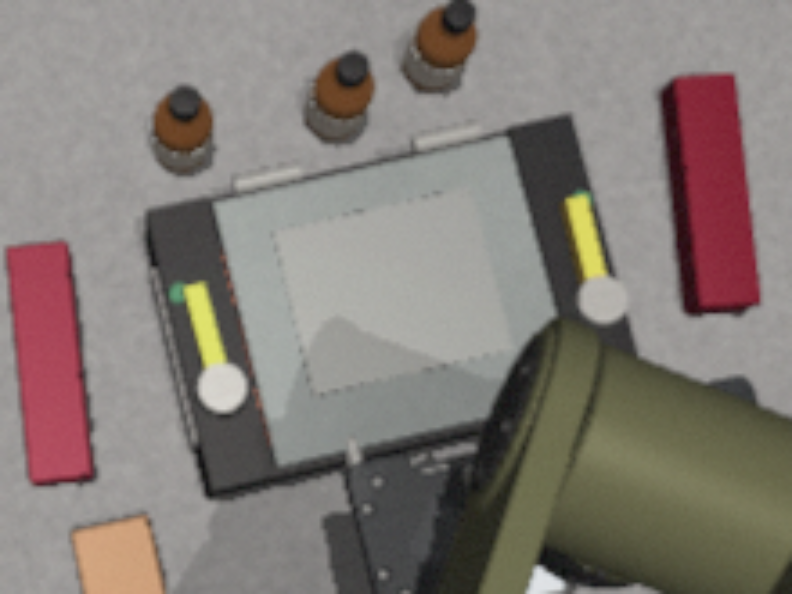

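Both arms lie along the decks (left hub (222,388), tip (195,284); right tip (577,197)). I'll check the angles numerically.

```bash
python3 -c "
from h import *
p,d=optics.camera('top')
for c,a,pts in comps(p,(22,110,90),(34,255,255),20):
    w=ray('top',pts,117);cc=np.array([cf(x) for x in w]);m=cc.mean(0);u,s,v=np.linalg.svd(cc-m);piv=np.array([-30,112*np.sign(m[1])])
    print(a,m.round(1),'axis',(v[0]*np.sign(v[0][0])).round(3),'pivot->mean',(m-piv).round(1))
for c,a,pts in comps(p,(40,60,50),(95,255,255),4): print('green',cf(ray('top',c,98)[0]),a)
"
```

```text
158 [   8.5 -112.2] axis [ 1.    -0.026] pivot->mean [38.5 -0.2]
150 [  9.5 113.8] axis [1.    0.012] pivot->mean [39.5  1.8]
green [  35.25044919 -124.59019234] 8
green [ 33.64240785 123.97590301] 20
```

```bash
python3 -m crank '[[42,1,1,0,0,0,-0.14],[42,1,1,0,0,0,-0.28],[42,1,1,0,0,0,-0.42],[42,1,1,0,0,0,-0.56],[42,1,1,0,0,0,-0.7],[42,1,1,0,0,0,-0.84],[42,1,1,0,0,0,-0.98],[42,1,1,0,0,0,-1.12],[42,1,1,0,0,0,-1.26],[42,1,1,0,0,0,-1.4]]' 20
python3 -m crank '[[42,0,0,0,0,0,-0.1],[42,0,0,0,0,0,-0.17],[42,0,0,0,0,0,-0.17],[42,0,0,0,0,0,-0.17]]'
python3 -c "from h import *;st()"
```

```text
clock: 9.45
eef_pos: [470.8, -144.4, 225.8]
eef_rot: [-3.141, -0.001, 1.647]
wrist_force: [-0.7, -0.9, -0.5]
finger_gap: 40.1
finger_force: 0.0
clock: 9.85
eef_pos: [470.5, -144.8, 226.1]
eef_rot: [-3.141, -0.001, 1.809]
wrist_force: [0.3, -0.2, 0.3]
finger_gap: 39.2
finger_force: 0.0
t 9.85 case [-129.2    0.8] z 226.1 rpy [-3.141e+00 -1.000e-03  1.809e+00] F [ 0.3 -0.2  0.3] gap 39.2 ff 0.0
```

```bash
python3 -m crank '[[42,0,-1,40,0,0,0],[42,0,-1,75,0,0,0],[42,0,-1,105,0,0,0],[42,0,-1,125,0,0,0],[42,0,-1,140,0,0,0],[42,0,-1,151,0,0,0],[42,0,-1,151,0,0,0],[42,0,-1,151,0,0,0]]'
python3 -c "from h import *;st()"
python3 -m crank '[[0,0,0,0,0,0,0],[0,0,0,0,0,0,0],[0,0,0,0,0,0,0],[0,0,0,0,0,0,0],[0,0,0,0,0,0,0],[0,0,0,0,0,0,0],[0,0,0,0,0,0,0]]' 20
python3 -c "from h import *;st()"
```

```text
clock: 10.65
eef_pos: [469.4, -145.7, 75.9]
eef_rot: [3.141, 0.0, 1.809]
wrist_force: [-0.3, 0.4, -0.1]
finger_gap: 39.5
finger_force: 0.0
t 10.65 case [-130.6    0.2] z 75.9 rpy [3.141 0.    1.809] F [-0.3  0.4 -0.1] gap 39.5 ff 0.0
clock: 11.35
eef_pos: [470.5, -145.6, 76.1]
eef_rot: [3.138, 0.001, 1.81]
wrist_force: [10.3, 2.9, -2.5]
finger_gap: 9.4
finger_force: 20.0
t 11.35 case [-1.294e+02  1.000e-01] z 76.1 rpy [3.138e+00 1.000e-03 1.810e+00] F [10.3  2.9 -2.5] gap 9.4 ff 20.0
```

```bash
python3 -m crank '[[0,0,0.1,-4,0,0,0],[0,0,0.7,-16,0,0,0],[0,0,1.5,-25,0,0,0],[0,0,2.7,-33.5,0,0,0],[0,0,4.2,-41.7,0,0,0],[0,0,6,-49.9,0,0,0],[0,0,8.2,-58,0,0,0],[0,0,10.7,-66,0,0,0],[0,0,13.5,-74,0,0,0],[0,0,16.6,-81.8,0,0,0]]' 20
python3 -c "
from h import *
st()
p,d=optics.camera('scene');cv2.imwrite('pics/c3.png',cv2.resize(p[80:260,90:330],None,fx=3,fy=3)[:,:,::-1])"
```

```text
clock: 12.35
eef_pos: [488.8, -140.9, 157.6]
eef_rot: [3.133, 0.001, 1.81]
wrist_force: [37.6, 6.4, -23.3]
finger_gap: 9.2
finger_force: 20.0
t 12.35 case [-110.6    0.2] z 157.6 rpy [3.133e+00 1.000e-03 1.810e+00] F [ 37.6   6.4 -23.3] gap 9.2 ff 20.0
```

View pics/c3.png

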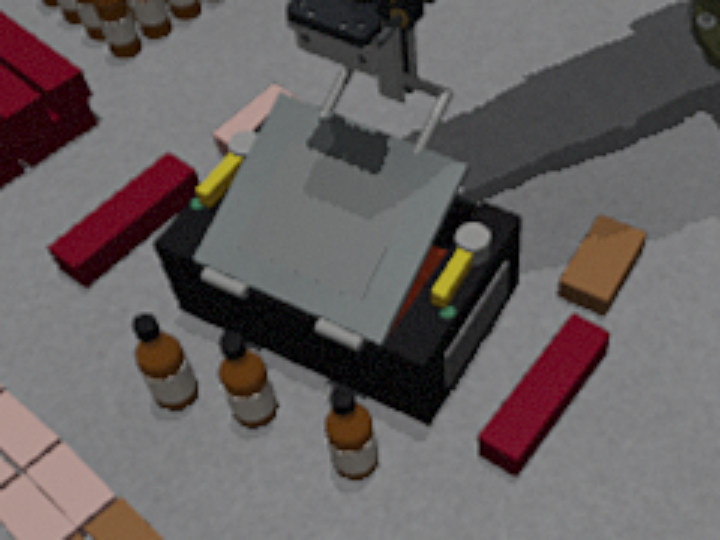

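The lid is rising cleanly with the bar in the grip, both cams are clear, and the loose items haven't moved. The +x force shows my arc runs about 3 mm too far from the hinge, so I'll correct it in the next rows.

```bash
python3 -m crank '[[0,0,4.5,-7,0,0,0],[0,0,9.5,-14,0,0,0],[0,0,14,-21.3,0,0,0],[0,0,18.5,-28.5,0,0,0],[0,0,23.2,-35.4,0,0,0],[0,0,28.2,-42.1,0,0,0],[0,0,33.3,-48.8,0,0,0],[0,0,38.7,-55,0,0,0],[0,0,44.4,-61.2,0,0,0],[0,0,50.3,-67,0,0,0]]'
python3 -c "from h import *;st()"
```

```text
clock: 13.4
eef_pos: [534.3, -129.6, 224.3]
eef_rot: [-3.141, -0.001, 1.81]
wrist_force: [4.2, 1.8, -11.7]
finger_gap: 9.2
finger_force: 20.0
t 13.4 case [-63.7   0.2] z 224.3 rpy [-3.141e+00 -1.000e-03  1.810e+00] F [  4.2   1.8 -11.7] gap 9.2 ff 20.0
```

```bash
python3 -m crank '[[0,0,6,-5.6,0,0,0],[0,0,12.5,-11,0,0,0],[0,0,19,-16.2,0,0,0],[0,0,25.9,-21.2,0,0,0],[0,0,32.8,-25.8,0,0,0],[0,0,40,-30.2,0,0,0],[0,0,47.3,-34.3,0,0,0],[0,0,54.8,-38,0,0,0],[0,0,62.4,-41.6,0,0,0],[0,0,70.2,-44.7,0,0,0]]'
python3 -c "from h import *;st()"
```

```text
clock: 14.4
eef_pos: [602.6, -112.9, 270.0]
eef_rot: [3.142, -0.0, 1.81]
wrist_force: [-5.4, 4.1, -0.9]
finger_gap: 9.1
finger_force: 20.0
t 14.4 case [ 6.7 -0.2] z 270.0 rpy [ 3.142 -0.     1.81 ] F [-5.4  4.1 -0.9] gap 9.1 ff 20.0
```

```bash
python3 -m crank '[[0,0,7.9,-2.9,0,0,0],[0,0,15.9,-5.5,0,0,0],[0,0,24,-7.7,0,0,0],[0,0,32.2,-9.6,0,0,0],[0,0,40.4,-11.2,0,0,0],[0,0,48.7,-12.5,0,0,0],[0,0,57,-13.4,0,0,0],[0,0,65.4,-14,0,0,0],[0,0,73.8,-14.3,0,0,0],[0,0,82.2,-14.2,0,0,0]]'
python3 -c "from h import *;st()"
python3 -m crank '[[0,0,8,0.3,0,0,0],[0,0,14,1,0,0,0],[0,0,19,1.5,0,0,0],[0,0,22,2,0,0,0],[0,0,22,2,0,0,0],[0,0,22,2,0,0,0]]'
python3 -c "from h import *;st()"
```

```text
clock: 15.4
eef_pos: [682.7, -93.6, 284.9]
eef_rot: [3.14, 0.001, 1.81]
wrist_force: [-4.5, 2.9, 2.2]
finger_gap: 9.2
finger_force: 20.0
t 15.4 case [89.1 -0.7] z 284.9 rpy [3.14e+00 1.00e-03 1.81e+00] F [-4.5  2.9  2.2] gap 9.2 ff 20.0
clock: 16.0
eef_pos: [704.3, -88.4, 282.6]
eef_rot: [3.138, 0.001, 1.81]
wrist_force: [3.4, 3.2, 5.3]
finger_gap: 9.3
finger_force: 20.0
t 16.0 case [111.3  -0.9] z 282.6 rpy [3.138e+00 1.000e-03 1.810e+00] F [3.4 3.2 5.3] gap 9.3 ff 20.0
```

```bash
python3 -m crank '[[45,0,0,0,0,0,0],[45,0,0,0,0,0,0],[45,0,0,0,0,0,0],[45,0,0,0,0,0,0],[45,0,0,-15,0,0,0],[45,0,0,-35,0,0,0],[45,0,0,-55,0,0,0],[45,0,0,-70,0,0,0],[45,0,0,-70,0,0,0],[45,0,0,-70,0,0,0]]'
python3 -c "from h import *;st()"
```

```text
clock: 17.0
eef_pos: [703.5, -88.7, 350.3]
eef_rot: [-3.141, -0.0, 1.81]
wrist_force: [0.1, 0.0, 0.2]
finger_gap: 42.2
finger_force: 0.0
t 17.0 case [110.4  -1. ] z 350.3 rpy [-3.141 -0.     1.81 ] F [0.1 0.  0.2] gap 42.2 ff 0.0
```

```bash
python3 -m crank '[[45,0,-30,-10,0,0,0],[45,0,-70,-10,0,0,0],[45,0,-110,-10,0,0,0],[45,0,-150,-10,0,0,0],[45,0,-190,-10,0,0,0],[45,0,-230,-10,0,0,0],[45,0,-270,-10,0,0,0],[45,0,-290,-10,0,0,0],[45,0,-290,-10,0,0,0],[45,0,-290,-10,0,0,0]]'
python3 -c "
from h import *
st()
p,d=optics.camera('scene');cv2.imwrite('pics/c4.png',cv2.resize(p[80:260,90:330],None,fx=3,fy=3)[:,:,::-1])"
```

```text
clock: 18.0
eef_pos: [421.7, -157.3, 360.6]
eef_rot: [-3.141, -0.0, 1.809]
wrist_force: [-0.4, 0.1, 0.4]
finger_gap: 42.5
finger_force: 0.0
t 18.0 case [-179.6    0.5] z 360.6 rpy [-3.141 -0.     1.809] F [-0.4  0.1  0.4] gap 42.5 ff 0.0
```

View pics/c4.png

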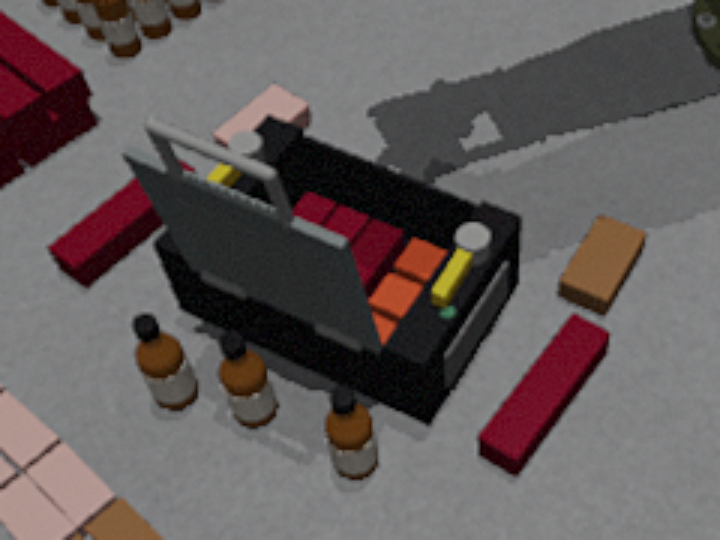

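The lid leans slightly back (handle at about (215,150)), both cams are still along their decks, the loose items are in place and the arm is clear.

```bash
python3 -c "
from cell import manip
print(manip.sign_off())"
```

```text
the job is handed in; nothing more can be done
None
```

Both cam latches are turned a full quarter-turn to unlocked, the lid stands open leaning slightly back (about 1.7 rad), the loose bottles and boxes show no movement in the images, and the job was handed in at about 18 s.

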